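Clamp a graphite mould half in the cam vise

TASK

Get the graphite mould half ready for filing its top face: set it, cavity up, on the two parallels in the green cam vise, near the middle of the jaws, and push its long side flat against the fixed jaw before you close the sliding jaw. Then swing the red-knobbed lever round to close the sliding jaw on it until the lever's torque-limiting clutch slips, and stop soon after it does, because graphite cracks when overtightened. Leave the mould half clamped and the file, calipers and paddle where they lie.

Things in the scene. Friction and masses are not known exactly. Their poses are not given: they have to be found in the camera images.
- mould_center (a point): Centre of the loose dark grey graphite block (mould half), 40 (x) x 60 (y) x 40 (z) mm, 0.18 kg; its axes are the block's. In its top face are a round cavity (26 mm, 16 mm deep) and two small dowel holes. It starts cavity up on the bench, its centre 20 mm up. Grip it by its ends, across the 60 mm length.
- vise: Green cam vise, fixed to the bench. Origin on the bench under the seat, half-way across the jaws; x points to the fixed jaw, y along the jaws, z up. Base 78 mm wide, from x = -130 to +60 mm; bed 24 mm high. The fixed jaw's face is at x = +20 mm, jaws 64 mm wide, their tops 64 mm above the bench. The two parallels (54 mm long, along y, at x = -12 and +12 mm) have their tops 36 mm above the bench, so a seated block has its centre at about x = 0, z = 56 mm.
- vise_jaw_face (a point): Centre of the sliding jaw's gripping face, 50 mm above the bench; the face looks to the vise's +x. With the lever at its start the jaws are 48 to 51 mm apart; the jaw moves toward +x as the cam turns.
- vise_pivot (a point): On the upright axis of cam and lever, 66 mm above the bench, 79 mm from the seat on the vise's -x side.
- lever_knob (a point): Middle of the upright red knob (19 mm across, from 56 to 89 mm above the bench) at the end of the lever, 90 mm from the pivot. The lever is a round steel bar, 11 mm thick, its axis 66 mm above the bench; nothing is under it outside the base. Close by pushing it counterclockwise seen from above: it starts roughly along the jaws' +y and ends roughly toward the vise's -x. Push the bar near the knob, or the knob: about 5 N moves it, about 8 N makes the clutch slip.
- vise_cam (a joint): Turn of the eccentric cam in rad, 0 = jaws open, growing counterclockwise from above; linked to the sliding jaw both ways. It starts at 0 to 0.3 and stays where it is left. With the mould half against the fixed jaw the sliding jaw meets it at about 1.3.
- vise_lever (a joint): Slip of the torque-limiting clutch in rad: turn of the lever relative to the cam (total lever turn = cam + slip). It starts at 0, stays there while the lever drives the cam, and grows when the jaw is tight and the clutch gives way; the clutch slips in the closing direction only. White marks on hub and collar part as it slips.
- flat_file: Bystander: flat file with wooden handle, 225 mm, lying on the bench.
- calipers: Bystander: steel outside calipers, 159 mm, lying on the bench.
- graphite_paddle: Bystander: graphite paddle with wooden grip, 248 mm, lying on the bench.
Mind the look-alikes: they are no part of the job. What is meant by the part that bears mould_center is not blue, and is the smaller of those in its own colour.

How it is judged:
By the outcome, as a careful person would: the job done as asked, in the order asked, and still so for the second after the job is handed in, with the robot touching nothing.
It also fails if it takes over 58 s, if anything falls off the work surface, if the arm or the gripper's body presses on something with over 40 N, if the wrist force passes 120 N, or if a joint passes its speed limit or range.

ROBOT

A 6-joint arm with a two-finger parallel gripper is mounted at the origin on a cart in front of the work surface, level with it; the furniture and walls round the work are solid. World frame = base frame: x ahead of the robot, y to its left, z up, the work surface at z = 0. Lengths are in mm, angles in rad, forces in N, time in s.
With the tool pointing down it reaches from about 350 to 875 mm from the base axis. Payload 4.2 kg.
Tool frame: the origin (TCP) lies where the fingers leave the gripper's body, on its centre line; the fingertips stand 73 mm ahead of it and the grasp point (between the pads) lies 54 mm ahead of it; z points along the fingers, y is the line along which they close (so a half turn about z gives the same grasp; the last joint's range is limited). The gripper opens to 85 mm and grips with 20 to 120 N. Pads are 22 mm wide; open, the fingers measure 114 mm over their backs; the gripper's body (76 mm by 85 mm) begins 54 mm behind the grasp point. The pads swing forward as they close: fully open they stand 13 mm farther back than shut.
Start: joints at [0.259, 0.385, 0.008, 0, -1.194, -0.259], TCP at [624.98, 0.025, 303.912] pointing down, gripper open.
Joint ranges: [-3.14, 3.14], [-1.21, 2.06], [-1.07, 1.41], [-3.16, 2.05], [-2.99, -0.16], [-3.1, 3.1]. Speed limits (rad/s): [2.79, 2.79, 3.14, 3.14, 3.14, 3.14].

INTERFACE

Orientations are given as [roll, pitch, yaw] about the fixed x, y, z axes, in that order (R = Rz(yaw) Ry(pitch) Rx(roll)).
In Python, from bench import arm, vision, workorder gives the robot as it stands.
- The arm moves only by the tool step_arm, never from a script. Its argument "deltas" is a list of rows, each a list of 6 numbers: the shift along the tool's x, y, z in cm, then the turn, a rotation vector about the tool's x, y, z in rad. A call has 1 to 8 rows; each row shifts and turns the commanded pose from where the row before left it, along the tool's axes as they then stand; what a row does not reach is not made up. A row lasts 1/12 s, in which the tool goes at most 41.7 mm and 7.16 degrees, less where a joint would pass 70% of its speed; a pose out of reach is approached as far as the arm can. A call is refused whole if a number of a shift passes 4.17 or a number of a turn 0.125, either way. A call with a gripper value outside its range is refused whole. "fingers" is the opening, from 0 (shut) to 1 (fully open), set as the call begins (left out, the last holds). The fingers move at their own pace and stop on an object; "grip_force" is the grip in N (left out, the last holds). Time passes only in rows, so rows that do not move let the fingers close. It gives the time, the measured TCP pose, the force, the opening and the grip force at its end, in the units of the state.
- arm.read_state(): the state, without advancing time (a new reading comes with each control period).
- vision.snapshot(name): name is "scene" or "side" or "wrist"; returns a dict with "img" (384x512x3 uint8, red, green, blue), "range_z" (384x512 float32, mm along the optical axis (not along the pixel's ray), 0 where there is no reading), "fx", "fy", "cx", "cy" (pixels), "rvec" (rotation vector, rad) and "tvec" (3), from world to camera coordinates, as OpenCV has them. Camera axes: x right, y down, z forward; pixel columns grow to the right and rows downward; lengths in mm; the calibration is good to about 2 mm. A picture is of the moment at which its call begins.
- workorder.sign_off(): hands the job in; it is judged then, once.
The state is a dict: "t": time; "joint_pos": joint angles; "dq": joint speeds; "joint_efforts": joint torques, N m; "ee_pos": TCP position; "eef_rot": TCP orientation; "contact_force": force on the tool from outside, world axes, zero at the start; "ft_torque": the same for the moment, N m; "width": finger opening in mm; "gripper_force": force on a finger pad.
Only numpy, scipy, OpenCV 4.12 (cv2) and the standard library are available. Lean on these libraries where they do the work, as an engineer would, in place of code of your own. Each camera call takes 0.05 s, during which the arm holds its last target. There are 200 camera calls.

## Working session

There is one attempt and no reset: what is moved stays moved. The work goes in short steps, Python scripts to look and compute and a tool call to move; the robot and the scene stay as the last step left them, time stands still between calls to the robot, and variables do not carry over. Pictures are saved under pics/ and viewed, at most 10 in all, crops included, and the job is handed in when it is done.

Besides the shell and the picture viewer there is one more tool, called after ">>>" by a JSON object that holds its "method" and its "body", one argument or row to a line. step_arm: Moves the arm, as the interface text tells. Its arguments: {"type":"object","properties":{"deltas":{"type":"array","items":{"type":"array","items":{"type":"number"}}},"fingers":{"type":"number"},"grip_force":{"type":"number"}},"required":["deltas"]}

```bash
ls; mkdir -p pics
cat > h.py <<'E'
import numpy as np, cv2
from bench import arm, vision, workorder
def snap(n,name=None):
    s=vision.snapshot(n)
    if name: cv2.imwrite('pics/'+name,s['img'][:,:,::-1])
    s['R']=cv2.Rodrigues(np.array(s['rvec'],float))[0]; s['t']=np.array(s['tvec'],float).ravel()
    return s
def cloud(s):
    z=s['range_z']; v,u=np.indices(z.shape)
    p=np.stack([(u-s['cx'])/s['fx']*z,(v-s['cy'])/s['fy']*z,z],-1)
    return (p-s['t'])@s['R']
def ray(s,u,v,h):
    d=s['R'].T@np.array([(u-s['cx'])/s['fx'],(v-s['cy'])/s['fy'],1]); c=-s['R'].T@s['t']
    return c+d*(h-c[2])/d[2]
E
python3 - <<'E'
from h import *
s=snap('scene','sc.png'); w=snap('side','si.png')
for a in(s,w): print((-a['R'].T@a['t']).round())
np.savez('s0.npz',**{k:v for k,v in s.items()}); np.savez('w0.npz',**w)
im=np.hstack([]) 
print(arm.read_state())
E
```

```text
pics
[-223.  727.  908.]
[101. 980. 760.]Traceback (most recent call last):
  File "<stdin>", line 5, in <module>
    return _nx.concatenate(arrs, 1, dtype=dtype, casting=casting)
           ~~~~~~~~~~~~~~~^^^^^^^^^^^^^^^^^^^^^^^^^^^^^^^^^^^^^^^
ValueError: need at least one array to concatenate
```

View pics/sc.png

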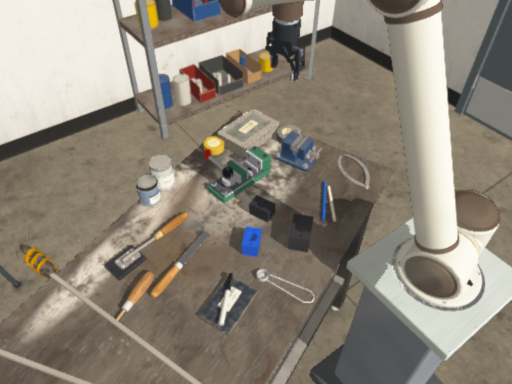

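View pics/si.png

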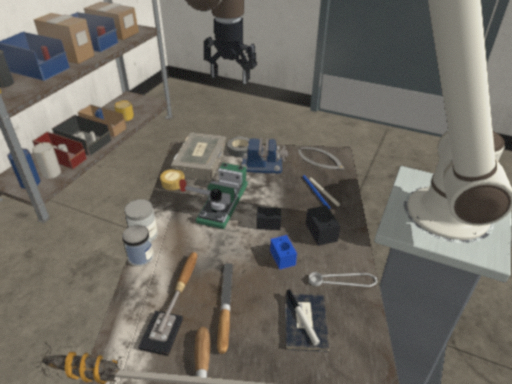

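The scene view shows the green vise at about (240,172), with the red knob near (208,153). The small dark block is at (262,208), and the larger dark (300,232) and blue (252,240) blocks are look-alikes. The side view agrees: small dark block (269,217), vise (225,195).

```bash
python3 - <<'E'
from h import *
for n in('s0','w0'):
    s=dict(np.load(n+'.npz')); P=cloud(s); im=s['img'].astype(int); hsv=cv2.cvtColor(s['img'],cv2.COLOR_RGB2HSV).astype(int)
    H,S,V=hsv[...,0],hsv[...,1],hsv[...,2]
    ok=(s['range_z']>0)
    print(n)
    # dark
    def rep(nm,m):
        k,l,st,c=cv2.connectedComponentsWithStats((m&ok).astype(np.uint8))
        for i in range(1,k):
            if st[i,4]<15: continue
            Q=P[l==i]
            print(nm,st[i].tolist(),'med',np.median(Q,0).round(),'lo',np.percentile(Q,3,0).round(),'hi',np.percentile(Q,97,0).round(), cv2.minAreaRect(Q[:,:2].astype(np.float32)) if nm!='dark' else '')
    work=(P[...,0]>300)&(P[...,0]<1000)&(abs(P[...,1])<600)&(P[...,2]<120)&(P[...,2]>-20)
    rep('red',work&((H<6)|(H>174))&(S>150)&(V>60))
    rep('green',work&(H>50)&(H<90)&(S>70))
    d=work&(V<70)&(P[...,2]>33)&(P[...,2]<46)
    rep('darktop',d)
E
python3 - <<'E'
import cv2
for n,b in(('sc',(190,130,130,100)),):
    a=cv2.imread('pics/sc.png')[130:230,195:325]; c=cv2.imread('pics/si.png')[150:250,150:280]
    import numpy as np
    cv2.imwrite('pics/crop.png',cv2.resize(np.vstack([np.hstack([a,c])]),None,fx=3,fy=3,interpolation=cv2.INTER_CUBIC))
E
```

```text
s0
red [204, 150, 6, 10, 39] med [620. 276.  80.] lo [614. 267.  60.] hi [627. 280.  88.] ((621.6117553710938, 273.873046875), (13.408493995666504, 15.50249195098877), 72.97484588623047)
green [207, 148, 64, 54, 467] med [516. 163.  15.] lo [494. 125.   4.] hi [568. 312.  65.] ((538.0555419921875, 212.20639038085938), (76.2547607421875, 202.59767150878906), 6.297430992126465)
green [228, 161, 19, 22, 146] med [529. 229.  61.] lo [505. 219.  31.] hi [567. 239.  66.] ((537.13134765625, 233.4250946044922), (67.6211166381836, 30.80244255065918), 2.233766794204712)
darktop [249, 196, 27, 18, 228] med [397. 241.  38.] lo [370. 216.  34.] hi [428. 267.  41.] ((399.11212158203125, 241.07801818847656), (60.369300842285156, 44.87250900268555), 23.842056274414062)
w0
red [181, 180, 4, 11, 29] med [622. 278.  80.] lo [618. 270.  67.] hi [626. 281.  89.] ((621.927978515625, 275.6688232421875), (8.333417892456055, 11.957198143005371), 2.839348077774048)
green [197, 165, 50, 63, 372] med [519. 228.  17.] lo [495. 129.   9.] hi [566. 315.  66.] ((541.0003662109375, 192.55621337890625), (72.77047729492188, 246.35122680664062), 6.115606784820557)
green [208, 184, 26, 18, 144] med [529. 232.  64.] lo [506. 222.  39.] hi [569. 241.  68.] ((537.9595947265625, 237.2374725341797), (66.38642883300781, 32.63093185424805), 4.654850006103516)
darktop [248, 158, 13, 4, 29] med [534.  52.  41.] lo [515.  44.  34.] hi [546.  58.  45.] ((528.6820068359375, 50.84930419921875), (34.34307861328125, 5.785341739654541), 23.90922737121582)
darktop [256, 207, 25, 15, 280] med [400. 246.  40.] lo [371. 219.  34.] hi [429. 269.  43.] ((400.99969482421875, 242.86239624023438), (59.27363967895508, 43.14906692504883), 20.27181625366211)
darktop [306, 212, 5, 10, 21] med [309. 210.  40.] lo [300. 203.  33.] hi [318. 223.  46.] ((308.92828369140625, 212.25457763671875), (2.3194797039031982, 27.309484481811523), 40.6195182800293)
```

View pics/crop.png

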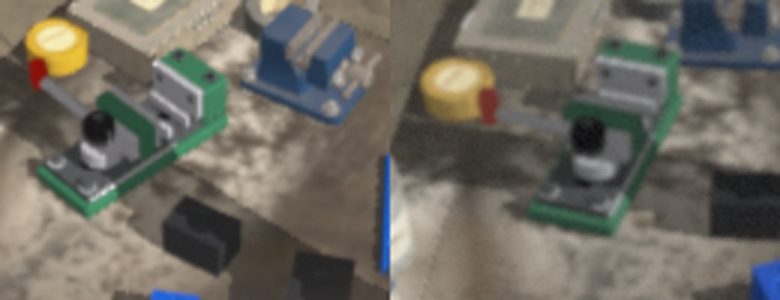

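The crop confirms the layout. The vise's fixed jaw is on the far (world -y) side, and the lever bar points to world +x with its knob at about (621,273). The block is near (400,243), with its long axis at about +22°.

Run:
```python
from h import *
s=arm.read_state(); print({k:np.round(v,3) for k,v in s.items()})
R=cv2.Rodrigues
w=snap('wrist'); print('cam',(-w['R'].T@w['t']).round(), w['R'].round(2).tolist(), w['fx'])
s=dict(np.load('s0.npz')); P=cloud(s); 
hsv=cv2.cvtColor(s['img'],cv2.COLOR_RGB2HSV).astype(int)
m=(hsv[...,0]>20)&(hsv[...,0]<33)&(hsv[...,1]>130)&(P[...,0]>450)&(P[...,0]<900)&(P[...,1]>100)&(P[...,2]<150)
print('yellow',np.percentile(P[m],[2,50,98],axis=0).round())
```

```text
{'t': np.float64(0.1), 'joint_pos': array([ 0.259,  0.386,  0.007, -0.   , -1.194, -0.259]), 'dq': array([ 0.001, -0.001,  0.004,  0.003, -0.001, -0.003]), 'joint_efforts': array([-0.0000e+00, -3.9332e+01,  1.8893e+01,  4.1980e+00, -3.0000e-03,
       -0.0000e+00]), 'ee_pos': array([6.24623e+02, 4.10000e-02, 3.02920e+02]), 'eef_rot': array([ 3.14 , -0.   , -1.571]), 'contact_force': array([-0.065,  0.003, -0.054]), 'ft_torque': array([-0.008, -0.018, -0.023]), 'gripper_force': np.float64(0.0), 'width': np.float64(85.632)}
cam [625. -85. 373.] [[-1.0, -0.0, 0.0], [-0.0, 0.94, 0.33], [-0.0, 0.33, -0.94]] 269.58518559755953
yellow [[674. 169.  -1.]
 [690. 205.  23.]
 [764. 233.  28.]]
```

>>> {"method": "step_arm", "body": {
  "deltas": [
    [-3,2.3,0,0,0,0],
    [-3,2.3,0,0,0,0],
    [-3,2.3,0,0,0,0],
    [-3,2.3,0,0,0,0],
    [-3,2.3,0,0,0,0],
    [-3,2.3,0,0,0,0],
    [-3,2.3,0,0,0,0],
    [-3,2.3,0,0,0,0]
  ]
}}

```text
t: 0.82
ee_pos: [439.5, 241.0, 303.8]
eef_rot: [3.141, -0.0, -1.571]
contact_force: [0.2, 0.5, 0.3]
width: 85.3
gripper_force: 0.0
```

>>> {"method": "step_arm", "body": {
  "deltas": [
    [0,0,0,0,0,0],
    [0,0,0,0,0,0],
    [0,0,0,0,0,0],
    [0,0,0,0,0,0]
  ]
}}

```text
t: 1.15
ee_pos: [441.4, 239.4, 303.7]
eef_rot: [3.141, -0.0, -1.572]
contact_force: [-0.1, -0.4, 0.2]
width: 85.6
gripper_force: 0.0
```

Run:
```python
from h import *
w=snap('wrist','w1.png'); np.savez('w1.npz',**w)
im=cv2.imread('pics/w1.png'); cv2.imwrite('pics/w1b.png',cv2.resize(im,(768,576)))
s=arm.read_state(); print(s['t'],s['ee_pos'],s['eef_rot'],s['joint_pos'])
```

```text
1.2 [441.51632317 239.15512132 303.69239423] [ 3.14121920e+00 -4.17951486e-04 -1.57261918e+00] [ 8.20307387e-01  1.75406461e-01 -2.86669112e-01  1.21692775e-05
 -1.10928114e+00 -8.22135738e-01]
```

View pics/w1b.png

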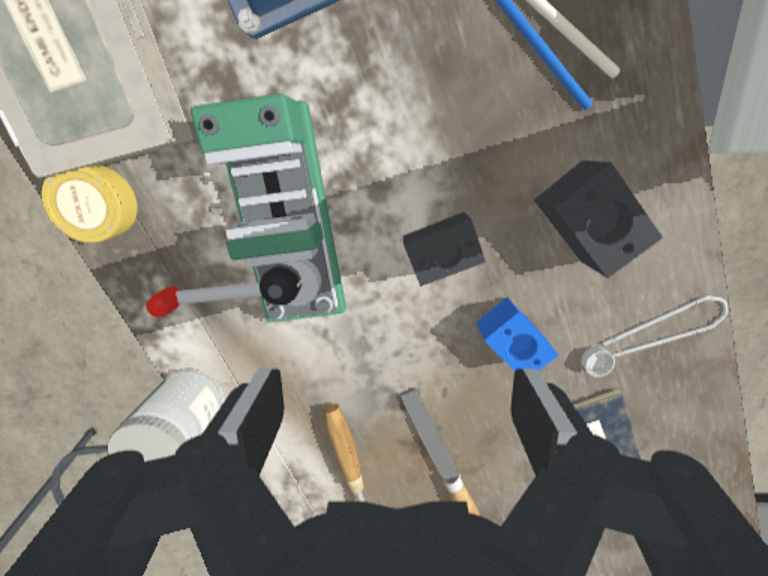

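The wrist view shows the vise with its fixed jaw at the top (245,125), the two parallels at (270,165) and (270,198), and the sliding jaw at (275,235). The pivot is at (282,285), the knob at (163,300), and the small mould at (445,250), cavity up. I'll measure these in the depth cloud.

Run:
```python
from h import *
w=dict(np.load('w1.npz')); P=cloud(w); hsv=cv2.cvtColor(w['img'],cv2.COLOR_RGB2HSV).astype(int);H,S,V=[hsv[...,i] for i in range(3)]
def roi(x0,y0,x1,y1):
    m=np.zeros(H.shape,bool); m[int(y0/1.5):int(y1/1.5),int(x0/1.5):int(x1/1.5)]=1; return m
def rep(n,m):
    Q=P[m]; r=cv2.minAreaRect(Q[:,:2].astype(np.float32)); print(n,m.sum(),np.median(Q,0).round(1),[np.round(a,1).tolist() for a in r])
b=roi(395,205,495,290); m=b&(P[...,2]>34)&(P[...,2]<46)&(V<90)
m=cv2.morphologyEx(m.astype(np.uint8),cv2.MORPH_OPEN,np.ones((3,3)))>0
rep('block',m); Q=P[m]
print('blk z',np.percentile(P[m][:,2],[5,50,95]).round(1))
rep('bench',roi(380,300,430,340))
rep('fixjaw',roi(185,85,325,165)&(P[...,2]>60)&(P[...,2]<69))
rep('slidejaw',roi(215,205,330,262)&(P[...,2]>60)&(P[...,2]<69))
rep('parallels',roi(222,158,318,208)&(P[...,2]>32)&(P[...,2]<41))
m=roi(130,280,190,325)&((H<6)|(H>174))&(S>150); rep('knob',m); rep('knobtop',m&(P[...,2]>85))
m=roi(180,270,262,310)&(P[...,2]>55)&(P[...,2]<76); rep('bar',m)
m=roi(255,260,305,310)&(P[...,2]>85); rep('hub',m)
vs=[]
for n,r in(('fixedge',(195,140,305,175)),):
    m=roi(*r)&(P[...,2]>61)&(P[...,2]<68)
    v,u=np.nonzero(m)
    E=[]
    for c in np.unique(u):
        q=P[v[u==c].max(),c]; E.append(q)
    E=np.array(E); l=cv2.fitLine(E[:,:2].astype(np.float32),cv2.DIST_HUBER,0,.01,.01).ravel(); print(n,l, 'deg',np.degrees(np.arctan2(l[1],l[0])),E[::8].round(1).tolist())
m=roi(220,205,330,262)&(P[...,2]>61)&(P[...,2]<68); v,u=np.nonzero(m)
E=np.array([P[v[u==c].min(),c] for c in np.unique(u)]); l=cv2.fitLine(E[:,:2].astype(np.float32),cv2.DIST_HUBER,0,.01,.01).ravel(); print('slide',l,E[::8].round(1).tolist())
```

```text
block 838 [400.2 231.7  40. ] [[401.9, 237.8], [59.5, 39.3], 21.4]
blk z [37.  40.  41.2]
bench 858 [4.354e+02 3.170e+02 2.000e-01] [[434.4, 246.6], [184.9, 49.2], 89.4]
fixjaw 2514 [551.5 141.   64.1] [[552.4, 141.5], [69.5, 40.0], 7.6]
slidejaw 1214 [541.3 221.5  64. ] [[541.9, 222.2], [69.6, 25.2], 7.6]
parallels 467 [547.3 173.6  36.1] [[547.9, 178.8], [54.3, 35.1], 7.1]
knob 302 [622.6 266.6  85.1] [[625.4, 269.8], [17.8, 16.3], 51.2]
knobtop 153 [624.9 268.5  87.4] [[626.1, 269.9], [16.2, 15.1], 41.9]
bar 492 [583.5 263.2  70.8] [[584.9, 264.4], [71.5, 11.4], 7.2]
hub 2 [442.  154.  373.9] [[442.0, 154.0], [0.0, 0.0], 0.0]
fixedge [9.92764771e-01 1.20075494e-01 5.52486084e+02 1.61015152e+02] deg 6.896459 [[586.1, 150.0, 62.3], [579.3, 164.5, 63.0], [569.5, 163.4, 65.0], [560.8, 162.4, 64.6], [551.9, 161.4, 64.6], [543.1, 160.3, 64.4], [534.7, 159.3, 62.8], [525.4, 157.2, 64.0]]
slide [9.9150848e-01 1.3004209e-01 5.4195331e+02 2.0990462e+02] [[575.1, 214.5, 63.3], [565.3, 213.1, 64.4], [556.1, 212.1, 63.9], [547.4, 210.2, 61.3], [538.1, 209.1, 61.1], [528.5, 207.8, 61.7], [518.7, 206.4, 63.5], [510.2, 214.6, 63.0]]
```

>>> {"method": "step_arm", "body": {
  "deltas": [
    [0,0,3.5,0,0,-0.124],
    [0,0,3.5,0,0,-0.124],
    [0,0,3.5,0,0,-0.124],
    [-1.45,3.73,0,0,0,0],
    [0,0,3,0,0,0],
    [0,0,2,0,0,0],
    [0,0,0,0,0,0],
    [0,0,0,0,0,0]
  ]
}}

```text
t: 1.87
ee_pos: [401.5, 239.2, 148.4]
eef_rot: [3.14, -0.001, -1.2]
contact_force: [0.5, 0.4, 0.4]
width: 85.4
gripper_force: 0.0
```

Run:
```python
from h import *
w=snap('wrist'); P=cloud(w); V=w['img'].max(2)
m=(P[...,2]>36)&(P[...,2]<44)&(V<90)&(np.hypot(P[...,0]-401.5,P[...,1]-239)<45)
m=cv2.morphologyEx(m.astype(np.uint8),cv2.MORPH_OPEN,np.ones((3,3)))>0
print(m.sum(),cv2.minAreaRect(P[m][:,:2].astype(np.float32)))
s=arm.read_state(); print(s['t'],s['ee_pos'],s['eef_rot'])
cv2.imwrite('pics/w2.png',w['img'][:,:,::-1])
```

```text
3257 ((401.56207275390625, 238.76113891601562), (60.22393798828125, 40.89451217651367), 21.959383010864258)
1.9167 [402.02144963 239.82877893 149.51313701] [-3.14080345e+00 -1.32059803e-04 -1.19992094e+00]
```

View pics/w2.png

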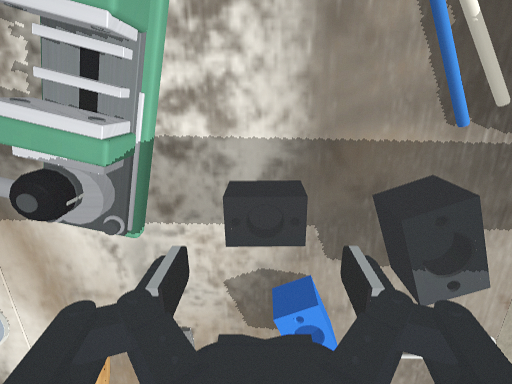

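The wrist view shows the mould at (265,215), centred and square between the open fingers, with the larger block clear of the right finger. Descending to grasp.

>>> {"method": "step_arm", "body": {
  "deltas": [
    [0,0,2.5,0,0,0],
    [0,0,2,0,0,0],
    [0,0,1.5,0,0,0],
    [0,0,1.2,0,0,0],
    [0,0,0,0,0,0],
    [0,0,0,0,0,0]
  ]
}}

```text
t: 2.42
ee_pos: [401.9, 240.4, 77.9]
eef_rot: [-3.14, 0.001, -1.199]
contact_force: [0.6, 0.3, 0.1]
width: 85.1
gripper_force: 0.0
```

>>> {"method": "step_arm", "body": {
  "deltas": [
    [0,0,0,0,0,0],
    [0,0,0,0,0,0],
    [0,0,0,0,0,0],
    [0,0,0,0,0,0],
    [0,0,0,0,0,0],
    [0,0,0,0,0,0]
  ],
  "fingers": 0.55,
  "grip_force": 35
}}

```text
t: 2.92
ee_pos: [401.6, 240.5, 78.4]
eef_rot: [-3.139, 0.001, -1.199]
contact_force: [-0.7, -0.1, 6.1]
width: 59.3
gripper_force: 38.7
```

>>> {"method": "step_arm", "body": {
  "deltas": [
    [0,0,-2,0,0,0],
    [0,0,-4,0,0,0],
    [0,0,-4,0,0,0.124],
    [0,0,0,0,0,0.124],
    [1.8,-3.44,0,0,0,0],
    [1.8,-3.44,0,0,0,0],
    [1.8,-3.44,0,0,0,0],
    [1.8,-3.44,0,0,0,0]
  ]
}}

```text
t: 3.58
ee_pos: [547.6, 184.9, 177.7]
eef_rot: [-3.141, 0.001, -1.446]
contact_force: [0.4, 1.5, -1.8]
width: 59.3
gripper_force: 38.8
```

>>> {"method": "step_arm", "body": {
  "deltas": [
    [0,0,0,0,0,0],
    [0,0,0,0,0,0],
    [0,0,0,0,0,0]
  ]
}}

```text
t: 3.83
ee_pos: [545.8, 185.0, 176.6]
eef_rot: [3.14, -0.0, -1.448]
contact_force: [-0.0, 0.0, -1.0]
width: 59.5
gripper_force: 39.0
```

Run:
```python
from h import *
w=snap('wrist','w3.png'); P=cloud(w); V=w['img'].max(2)
s=arm.read_state(); print(s['t'],s['ee_pos'],s['eef_rot'],s['width'],s['contact_force'])
e=s['ee_pos']
m=(P[...,2]>110)&(P[...,2]<155)&(V<100)&(np.hypot(P[...,0]-e[0],P[...,1]-e[1])<38)
m=cv2.morphologyEx(m.astype(np.uint8),cv2.MORPH_OPEN,np.ones((3,3)))>0
print(m.sum(),cv2.minAreaRect(P[m][:,:2].astype(np.float32)),np.percentile(P[m][:,2],[5,50,95]))
```

```text
3.8833 [545.44884126 185.39487062 176.7979136 ] [ 3.14048366e+00 -1.26779485e-04 -1.44678592e+00] 59.56990057787503 [ 0.25120708 -0.62226986 -1.71937067]
12506 ((545.6571655273438, 183.02928161621094), (71.55381774902344, 41.31013488769531), 7.360082149505615) [117.55394875 137.83550505 142.90811545]
```

View pics/w3.png

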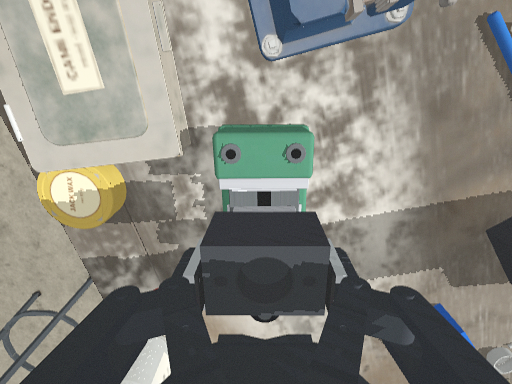

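The held block sits square above the seat (top face about (265,280)), with the fixed jaw ahead at (265,180). Lowering it gently.

>>> {"method": "step_arm", "body": {
  "deltas": [
    [-0.15,-0.2,2,0,0,0],
    [0,0,2,0,0,0],
    [0,0,1,0,0,0],
    [0,0,0.5,0,0,0],
    [0,0,0,0,0,0],
    [0,0,0,0,0,0]
  ]
}}

```text
t: 4.38
ee_pos: [548.2, 187.8, 122.5]
eef_rot: [-3.141, 0.0, -1.446]
contact_force: [0.5, 0.3, -1.1]
width: 59.7
gripper_force: 39.0
```

>>> {"method": "step_arm", "body": {
  "deltas": [
    [0,0,0.3,0,0,0],
    [0,0,0.2,0,0,0],
    [0,0,0.2,0,0,0],
    [0,0,0,0,0,0]
  ]
}}

```text
t: 4.72
ee_pos: [548.1, 187.2, 114.8]
eef_rot: [3.141, 0.0, -1.447]
contact_force: [0.3, -0.1, -1.4]
width: 59.4
gripper_force: 39.0
```

>>> {"method": "step_arm", "body": {
  "deltas": [
    [0,0,0.1,0,0,0],
    [0,0,0.1,0,0,0],
    [0,0,0,0,0,0]
  ]
}}

```text
t: 4.97
ee_pos: [548.3, 187.3, 114.4]
eef_rot: [-3.141, -0.0, -1.446]
contact_force: [-3.4, -1.8, 7.2]
width: 59.4
gripper_force: 39.8
```

>>> {"method": "step_arm", "body": {
  "deltas": [
    [0,0,0.1,0,0,0],
    [0,0,0.05,0,0,0],
    [0,0,0,0,0,0]
  ]
}}

```text
t: 5.22
ee_pos: [548.3, 187.3, 114.4]
eef_rot: [-3.141, -0.0, -1.446]
contact_force: [-6.8, -0.6, 14.3]
width: 59.6
gripper_force: 40.9
```

>>> {"method": "step_arm", "body": {
  "deltas": [
    [0,0,-0.2,0,0,0],
    [0.2,0,0,0,0,0],
    [0.1,0,0,0,0,0],
    [0,0,0,0,0,0]
  ]
}}

```text
t: 5.55
ee_pos: [549.4, 185.0, 114.4]
eef_rot: [-3.139, 0.001, -1.446]
contact_force: [-1.7, 1.1, 5.8]
width: 59.3
gripper_force: 39.7
```

>>> {"method": "step_arm", "body": {
  "deltas": [
    [0.1,0,0,0,0,0],
    [0.1,0,0,0,0,0],
    [0,0,0,0,0,0]
  ]
}}

```text
t: 5.8
ee_pos: [550.0, 183.3, 114.4]
eef_rot: [-3.138, 0.002, -1.446]
contact_force: [-0.3, 3.3, 6.4]
width: 59.6
gripper_force: 39.7
```

>>> {"method": "step_arm", "body": {
  "deltas": [
    [0.1,0,0,0,0,0],
    [0.05,0,0,0,0,0],
    [0,0,0,0,0,0]
  ]
}}

```text
t: 6.05
ee_pos: [550.0, 182.9, 114.5]
eef_rot: [-3.138, 0.003, -1.446]
contact_force: [-2.8, 6.8, 5.6]
width: 59.6
gripper_force: 39.7
```

>>> {"method": "step_arm", "body": {
  "deltas": [
    [0.1,0,0,0,0,0],
    [0.05,0,0,0,0,0],
    [0,0,0,0,0,0]
  ]
}}

```text
t: 6.3
ee_pos: [550.0, 182.7, 114.5]
eef_rot: [-3.137, 0.005, -1.445]
contact_force: [-5.1, 10.7, 6.0]
width: 59.2
gripper_force: 39.7
```

>>> {"method": "step_arm", "body": {
  "deltas": [
    [0,0,0,0,0,0],
    [0,0,0,0,0,0],
    [0,0,0,0,0,0]
  ],
  "fingers": 0.95
}}

```text
t: 6.55
ee_pos: [549.0, 178.9, 112.9]
eef_rot: [3.141, -0.001, -1.447]
contact_force: [-0.4, 0.7, 0.3]
width: 81.1
gripper_force: 0.0
```

>>> {"method": "step_arm", "body": {
  "deltas": [
    [0,0,-2,0,0,0],
    [0,0,-4,0,0,0],
    [-2,0,-4,0,0,0],
    [-3,0,-3,0,0,0],
    [0,0,0,0,0,0],
    [0,0,0,0,0,0]
  ]
}}

```text
t: 7.05
ee_pos: [543.7, 228.0, 241.8]
eef_rot: [-3.138, 0.002, -1.446]
contact_force: [0.2, -0.9, -1.4]
width: 81.5
gripper_force: 0.0
```

Run:
```python
from h import *
w=snap('wrist','w4.png'); P=cloud(w); V=w['img'].max(2)
s=arm.read_state(); print(s['t'],s['ee_pos'],s['eef_rot'],s['width'],s['contact_force'])
m=(P[...,2]>71)&(P[...,2]<80)&(V<100)&(np.hypot(P[...,0]-548,P[...,1]-181)<42)
m=cv2.morphologyEx(m.astype(np.uint8),cv2.MORPH_OPEN,np.ones((3,3)))>0
print(m.sum(),cv2.minAreaRect(P[m][:,:2].astype(np.float32)),np.percentile(P[m][:,2],[5,50,95]))
m=(P[...,2]>61)&(P[...,2]<67)&(np.hypot(P[...,0]-552,P[...,1]-141)<42)
print(m.sum(),cv2.minAreaRect(P[m][:,:2].astype(np.float32)))
cv2.imwrite('pics/w4b.png',cv2.resize(w['img'][80:330,90:430,::-1],None,fx=2,fy=2,interpolation=cv2.INTER_CUBIC))
```

```text
7.1 [542.86213509 226.80505795 239.86533692] [ 3.14097727e+00  1.45198757e-04 -1.44689139e+00] 81.30341046241404 [ 0.17033804 -0.50151227 -0.29516105]
2366 ((551.1506958007812, 181.7353057861328), (59.70217514038086, 39.62144470214844), 7.2665605545043945) [74.85111676 76.10016448 77.22382147]
3662 ((551.6209106445312, 152.32444763183594), (69.36432647705078, 61.11212921142578), 7.191560745239258)
```

View pics/w4b.png

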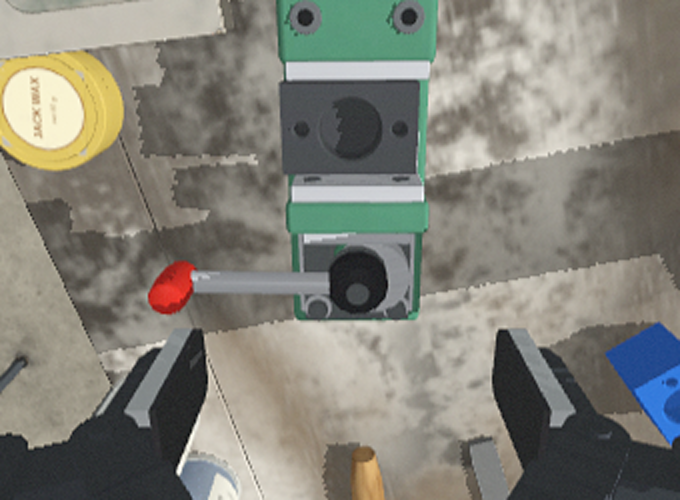

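The mould is seated (top 76 mm), parallel to the fixed jaw (7.3° against 7.2°) and touching its white strip at (355,80). The lever is unobstructed, knob at (172,288). Next I'll shut the fingers and go down beside the bar.

>>> {"method": "step_arm", "body": {
  "deltas": [
    [-0.45,-3.05,0,0,0,0],
    [-0.45,-3.05,0,0,0,0],
    [0,0,2,0,0,0],
    [0,0,3,0,0,0],
    [0,0,2,0,0,0],
    [0,0,0,0,0,0],
    [0,0,0,0,0,0]
  ],
  "fingers": 0,
  "grip_force": 20
}}

```text
t: 7.68
ee_pos: [601.9, 241.9, 167.3]
eef_rot: [3.136, -0.003, -1.448]
contact_force: [-0.4, -0.4, 0.5]
width: -0.2
gripper_force: 0.0
```

>>> {"method": "step_arm", "body": {
  "deltas": [
    [0,0,2.5,0,0,0],
    [0,0,2,0,0,0],
    [0,0,0,0,0,0],
    [0,0,0,0,0,0]
  ]
}}

```text
t: 8.02
ee_pos: [602.9, 243.2, 125.6]
eef_rot: [3.141, -0.001, -1.447]
contact_force: [-0.7, -0.3, -0.2]
width: -0.4
gripper_force: 0.0
```

Run:
```python
from h import *
s=arm.read_state(); print(s['t'],s['ee_pos'],s['eef_rot'],s['width'],s['contact_force'],s['joint_pos'].round(2) if hasattr(s['joint_pos'],'round') else s['joint_pos'])
w=snap('wrist'); cv2.imwrite('pics/w5b.png',cv2.resize(w['img'][:,:,::-1],(640,480)))
np.savez('w5.npz',**w)
```

```text
8.0167 [602.8953393  243.18366674 125.59392147] [ 3.14130368e+00 -8.49884489e-04 -1.44670156e+00] -0.3659142782648041 [-0.65074081 -0.31789605 -0.16497936] [ 0.63  0.59 -0.13  0.   -0.85 -0.51]
```

View pics/w5b.png

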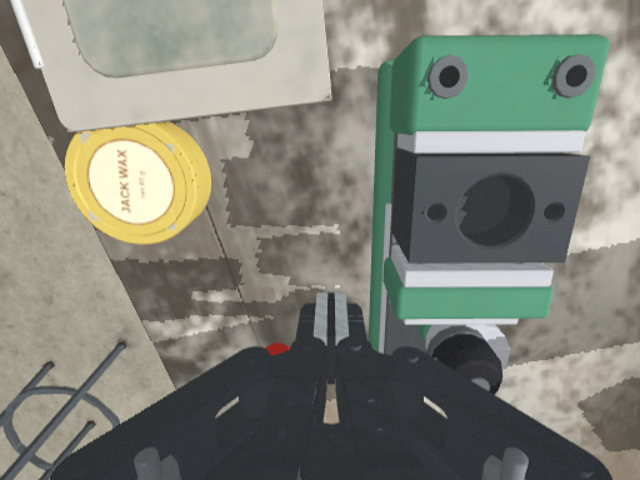

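The shut fingers are down at (330,330), between knob (275,350) and pivot (470,365), on the jaw side of the bar. Now to push.

>>> {"method": "step_arm", "body": {
  "deltas": [
    [-0.4,0,0,0,0,0],
    [-0.3,0,0,0,0,0],
    [-0.31,-0.07,0,0,0,-0.05],
    [-0.31,-0.07,0,0,0,-0.05],
    [-0.31,-0.07,0,0,0,-0.05],
    [-0.31,-0.07,0,0,0,-0.05]
  ]
}}

```text
t: 8.57
ee_pos: [603.6, 262.5, 127.3]
eef_rot: [-3.139, -0.002, -1.244]
contact_force: [3.2, -5.2, 1.5]
width: -0.3
gripper_force: 3.1
```

>>> {"method": "step_arm", "body": {
  "deltas": [
    [-0.31,-0.07,0,0,0,-0.05],
    [-0.31,-0.07,0,0,0,-0.05],
    [-0.31,-0.07,0,0,0,-0.05],
    [-0.31,-0.07,0,0,0,-0.05]
  ]
}}

```text
t: 8.9
ee_pos: [601.8, 275.4, 127.3]
eef_rot: [-3.137, -0.002, -1.044]
contact_force: [4.6, -4.3, 0.8]
width: -0.1
gripper_force: 3.1
```

```bash
cat >> h.py <<'E'
def lev(n=None):
    s=arm.read_state(); e=np.array(s['ee_pos']); y=s['eef_rot'][2]; f=np.array(s['contact_force'])
    piv=np.array([537.8,259.4]); yv=np.array([.992,.124])
    xt=np.array([np.cos(y),np.sin(y)]); yt=np.array([np.sin(y),-np.cos(y)])
    r=e[:2]-piv; print('t',s['t'],'toolturn',y+1.447,'r',-r@yt,'d',r@xt,'F n,t,z',f[:2]@xt,f[:2]@yt,f[2])
    for c in('scene','side'):
        w=snap(c); P=cloud(w); H,S,V=cv2.split(cv2.cvtColor(w['img'],cv2.COLOR_RGB2HSV))
        m=((H<6)|(H>174))&(S>150)&(V>60)&(np.abs(np.hypot(P[...,0]-piv[0],P[...,1]-piv[1])-90)<22)&(P[...,2]>52)&(P[...,2]<95)
        if m.sum()>5:
            q=np.median(P[m],0)
            # centre by ray toward surface midpoint: push 6 mm away from camera
            c0=-w['R'].T@w['t']; d=(q-c0)[:2]; q=q[:2]+6*d/np.linalg.norm(d)
            k=q-piv; print(c,m.sum(),'knob',q.round(),'turn',np.arctan2(k[1],k[0])-np.arctan2(.124,.992),'r',np.linalg.norm(k))
E
python3 -c "
from h import *
lev()"
```

```text
t 8.9 toolturn 0.40298084228071795 r 63.30554180912988 d 18.36238988424138 F n,t,z 6.009905573846985 -1.8136477985603405 0.8382862668877515
scene 52 knob [616. 303.] turn 0.38101726540545433 r 89.90552287761284
side 57 knob [616. 305.] turn 0.40250226042838666 r 90.189201926443
```

Lever follows at 0.40 rad with a 6 N push. Continuing.

>>> {"method": "step_arm", "body": {
  "deltas": [
    [-0.31,-0.07,0,0,0,-0.05],
    [-0.31,-0.07,0,0,0,-0.05],
    [-0.31,-0.07,0,0,0,-0.05],
    [-0.31,-0.07,0,0,0,-0.05],
    [-0.31,-0.07,0,0,0,-0.05],
    [-0.31,-0.07,0,0,0,-0.05],
    [-0.31,-0.07,0,0,0,-0.05],
    [-0.31,-0.07,0,0,0,-0.05]
  ]
}}

```text
t: 9.67
ee_pos: [590.9, 298.9, 127.5]
eef_rot: [-3.135, -0.004, -0.644]
contact_force: [7.4, -1.5, -1.4]
width: -0.0
gripper_force: 3.1
```

>>> {"method": "step_arm", "body": {
  "deltas": [
    [-0.31,-0.07,0,0,0,-0.05],
    [-0.31,-0.07,0,0,0,-0.05],
    [-0.31,-0.07,0,0,0,-0.05],
    [-0.31,-0.07,0,0,0,-0.05]
  ]
}}

```text
t: 10.0
ee_pos: [582.3, 308.7, 127.6]
eef_rot: [-3.134, -0.006, -0.443]
contact_force: [7.5, -1.7, -1.9]
width: -0.3
gripper_force: 3.1
```

```bash
python3 -c "
from h import *
lev()"
```

```text
t 10.0 toolturn 1.0035353041909727 r 63.64944087633933 d 19.076150979631052 F n,t,z 7.534324026825977 -1.719806021841003 -1.8804809603905437
scene 54 knob [579. 340.] turn 0.9705511738405359 r 90.31669481955913
side 70 knob [580. 341.] turn 0.9671121878151561 r 91.71353013028943
```

>>> {"method": "step_arm", "body": {
  "deltas": [
    [-0.31,-0.07,0,0,0,-0.05],
    [-0.31,-0.07,0,0,0,-0.05]
  ]
}}

```text
t: 10.27
ee_pos: [577.5, 312.8, 127.6]
eef_rot: [-3.133, -0.007, -0.344]
contact_force: [7.9, 0.1, -2.9]
width: -0.0
gripper_force: 3.2
```

>>> {"method": "step_arm", "body": {
  "deltas": [
    [-0.31,-0.07,0,0,0,-0.05],
    [-0.31,-0.07,0,0,0,-0.05]
  ]
}}

```text
t: 10.43
ee_pos: [572.8, 316.3, 127.7]
eef_rot: [-3.133, -0.009, -0.243]
contact_force: [10.5, -0.6, -3.7]
width: -0.2
gripper_force: 4.9
```

```bash
python3 -c "
from h import *
lev()"
```

```text
t 10.4333 toolturn 1.2038088043526398 r 63.64039295807253 d 20.222850003490205 F n,t,z 10.391062457414455 -1.9278999714722511 -3.6685593402618837
scene 57 knob [565. 346.] turn 1.1453105726643404 r 90.20586541332683
side 74 knob [565. 347.] turn 1.1421486964917738 r 92.12759902545469
```

>>> {"method": "step_arm", "body": {
  "deltas": [
    [-0.31,-0.07,0,0,0,-0.05]
  ]
}}

```text
t: 10.62
ee_pos: [570.3, 317.8, 127.7]
eef_rot: [-3.133, -0.01, -0.195]
contact_force: [10.5, 0.5, -4.3]
width: 0.0
gripper_force: 4.9
```

>>> {"method": "step_arm", "body": {
  "deltas": [
    [-0.31,-0.07,0,0,0,-0.05]
  ]
}}

```text
t: 10.7
ee_pos: [567.4, 319.4, 127.7]
eef_rot: [-3.133, -0.011, -0.143]
contact_force: [10.8, 1.9, -4.5]
width: -0.1
gripper_force: 4.9
```

```bash
python3 -c "
from h import *
lev()"
```

```text
t 10.7 toolturn 1.3035984637263616 r 63.644181279237564 d 20.684233835006957 F n,t,z 10.419054394167508 -3.4490222253842258 -4.493771779507808
scene 62 knob [558. 348.] turn 1.2270617285084706 r 91.22079895379473
side 75 knob [558. 350.] turn 1.2266012277566776 r 92.5425118611177
```

The push force has levelled off at about 10.5 N, 1.6 times the moving force, while the lever kept turning about 0.1 rad. That looks like clutch slip. I'll back off, rise and look.

>>> {"method": "step_arm", "body": {
  "deltas": [
    [1,0,0,0,0,0],
    [1,0,0,0,0,0],
    [0,0,-3,0,0,0],
    [0,0,-4,0,0,0],
    [0,0,-4,0,0,0],
    [0,2,0,0,0,0],
    [0,0,0,0,0,0],
    [0,0,0,0,0,0]
  ]
}}

```text
t: 11.47
ee_pos: [580.2, 293.7, 236.4]
eef_rot: [-3.14, -0.001, -0.148]
contact_force: [0.1, -0.3, -1.1]
width: -0.2
gripper_force: 0.0
```

Run:
```python
from h import *
lev()
w=snap('wrist'); P=cloud(w); V=w['img'].max(2)
piv=np.array([537.8,259.4,66]); c=w['R']@piv+w['t']; u,v=int(c[0]/c[2]*w['fx']+w['cx']),int(c[1]/c[2]*w['fy']+w['cy']); print(u,v)
im=cv2.resize(w['img'][:,:,::-1],(512,384))
z=w['img'][max(0,v-55):v+55,max(0,u-75):u+75,::-1]
z=cv2.resize(z,None,fx=2.6,fy=2.6,interpolation=cv2.INTER_CUBIC)
o=np.zeros((600,800,3),np.uint8); o[:384,:512]=im; o[600-z.shape[0]:,800-z.shape[1]:]=z[:600,:800]; cv2.imwrite('pics/w6.png',o); cv2.imwrite('pics/w6raw.png',w['img'][:,:,::-1])
xv=np.array([.124,-.992]);yv=np.array([.992,.124])
q=(P[...,:2]-[547.6,181]); X=q@xv; Y=q@yv
m=(abs(Y)<30)&(P[...,2]>71)&(P[...,2]<80)&(abs(X)<28); print('mould x',np.percentile(X[m],[1,50,99]),'y',np.percentile(Y[m],[1,99]),P[m][:,2].mean())
m=(abs(Y)<30)&(P[...,2]>61)&(P[...,2]<67)&(X<-10)&(X>-52); print('jaw x',np.percentile(X[m],[1,50,99]))
```

```text
t 11.4667 toolturn 1.2989591294411822 r 40.13573836641164 d 36.90758620870763 F n,t,z 0.1386426615393964 0.24506475986322218 -1.1023644184560715
scene 65 knob [557. 348.] turn 1.2379644116749746 r 90.99414401426344
side 76 knob [557. 350.] turn 1.2385003096887497 r 92.25821433122135
305 229
mould x [-20.39321831   0.56586182  19.53165702] y [-25.56233948  29.76761826] 75.62263707167943
jaw x [-44.92566764 -32.43443922 -19.99843544]
```

View pics/w6.png

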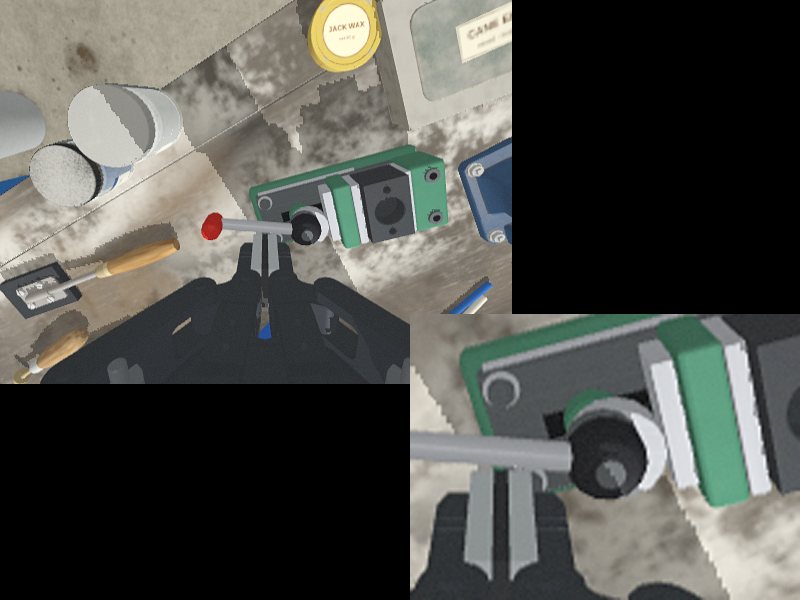

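The jaw face (x ≈ -20.0) is on the mould (face ≈ -20.4), and the view shows the sliding jaw at (350,210) tight on it. I can't make out the clutch marks. My slip estimate is about 0.1 rad, so one short extra push will check that the force stays flat.

>>> {"method": "step_arm", "body": {
  "deltas": [
    [0,-2,0,0,0,0],
    [0,0,4,0,0,0],
    [0,0,4,0,0,0],
    [0,0,3,0,0,0],
    [0,0,0,0,0,0],
    [-1,0,0,0,0,0],
    [-0.5,0,0,0,0,0],
    [0,0,0,0,0,0]
  ]
}}

```text
t: 12.28
ee_pos: [567.9, 317.5, 127.8]
eef_rot: [-3.139, -0.003, -0.145]
contact_force: [-0.2, -0.3, 1.0]
width: -0.0
gripper_force: 0.0
```

>>> {"method": "step_arm", "body": {
  "deltas": [
    [-0.5,0,0,0,0,0],
    [-0.31,-0.07,0,0,0,-0.05]
  ]
}}

```text
t: 12.45
ee_pos: [563.0, 319.2, 128.2]
eef_rot: [-3.136, -0.009, -0.095]
contact_force: [10.2, -1.5, -4.2]
width: -0.1
gripper_force: 4.9
```

>>> {"method": "step_arm", "body": {
  "deltas": [
    [-0.2,0,0,0,0,0]
  ]
}}

```text
t: 12.53
ee_pos: [561.3, 319.6, 128.2]
eef_rot: [-3.135, -0.009, -0.094]
contact_force: [9.9, -1.6, -4.9]
width: -0.4
gripper_force: 5.0
```

```bash
python3 -c "
from h import *
lev()"
```

```text
t 12.5333 toolturn 1.3529856527509452 r 62.14030690530544 d 17.774625702799888 F n,t,z 10.026558223909515 0.6696302303549533 -4.86654895862399
scene 65 knob [549. 350.] turn 1.322171721974725 r 91.4982420367157
side 78 knob [550. 351.] turn 1.3197564961231385 r 92.67433932367359
```

The force stayed at the same level (10 N, pad 4.9–5.0) while the lever turned another 0.08 rad, so the clutch is slipping. Stopping and retreating.

>>> {"method": "step_arm", "body": {
  "deltas": [
    [1,0,0,0,0,0],
    [1,0,0,0,0,0],
    [0,0,-3,0,0,0],
    [0,0,-4,0,0,0],
    [0,0,-4,0,0,0],
    [0,0,-4,0,0,0],
    [0,0,0,0,0,0],
    [0,0,0,0,0,0]
  ]
}}

```text
t: 13.3
ee_pos: [579.3, 317.0, 279.9]
eef_rot: [-3.135, -0.006, -0.097]
contact_force: [0.2, -0.3, -1.1]
width: -0.1
gripper_force: 0.0
```

Run:
```python
from h import *
lev()
w=snap('wrist'); P=cloud(w)
q=(P[...,:2]-[547.6,181]); X=q@np.array([.124,-.992]); Y=q@np.array([.992,.124])
m=(abs(Y)<30)&(P[...,2]>71)&(P[...,2]<80)&(abs(X)<28); print('mould x',np.percentile(X[m],[1,99]),P[m][:,2].mean())
m=(abs(Y)<30)&(P[...,2]>61)&(P[...,2]<67)&(X<-10)&(X>-52); print('jaw',np.percentile(X[m],99))
s=arm.read_state(); print(s['ee_pos'],s['contact_force'])
print(workorder.sign_off())
```

```text
t 13.3 toolturn 1.350053726048033 r 61.308700853667006 d 35.687500355081895 F n,t,z 0.21853193078799193 0.3278685469241921 -1.132340299687637
scene 63 knob [549. 351.] turn 1.3197316938044428 r 91.90855580986603
side 78 knob [549. 351.] turn 1.3208981826657993 r 92.67360471717114
mould x [-20.44703957  19.41105358] 75.5355914633356
jaw -20.051373827839008
[577.66469176 315.96650773 274.03582281] [ 0.23573151  0.56489933 -0.95203273]
the job is handed in; nothing more can be done
None
```

The mould half is clamped cavity up on the parallels, pushed flat to the fixed jaw before closing, about 4 mm off the middle of the jaws; the clutch slipped roughly 0.17 rad (judged from push force and lever angle, as the white marks weren't readable), and the job is handed in at about 13 s.

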